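# Close the draught shield and tare the balance

## Robot

A 7-joint arm with a two-finger parallel gripper is mounted at the origin on the work surface. World frame = base frame: x ahead of the robot, y to its left, z up, the work surface at z = 0. Lengths are in m, angles in rad, forces in N, time in s.
With the tool pointing down it reaches from about 0.4 to 0.85 m from the base axis. Payload 10.4 kg.
Tool frame: the origin (TCP) lies on the centre line of the jaws, within the pads' length; the fingertips stand r.finger_overhang ahead of it and the grasp point (between the pads) lies 5 mm behind it (r.finger_overhang is the distance from the TCP to the fingertips, in m); z points along the fingers, y is the line along which they close (so a half turn about z gives the same grasp; the last joint's range is limited). The gripper opens to 87 mm and grips with 3 to 60 N. Pads are 19 mm wide; open, the fingers measure 117 mm over their backs; the gripper's body (75 mm by 190 mm) begins 51 mm behind the grasp point.
Start: joints at [1.243, 0.332, -0.065, 1.46, 0.022, 1.35, -0.088], TCP at [0.188, -0.596, 0.237] pointing down, gripper open.
Joint ranges: [-2.6, 2.6], [-0.5, 2.12], [-1.47, 1.34], [0.16, 2.42], [-1.27, 4.41], [0.06, 2.06], [-2.6, 2.6]. Speed limits (rad/s): [2.22, 2.22, 2.79, 2.79, 3.14, 3.14, 3.14].

## Interface

Orientations are given as a unit quaternion [x, y, z, w].
In Python, from bench import read_state, viewer, r gives the robot as it stands.
- The arm moves only by the tool carry_out, never from a script. Its argument "moves" is a list of rows, each a list of 6 numbers: the shift along the tool's x, y, z in units of 40 mm (1.0 is 40 mm), then the turn, a rotation vector about the tool's x, y, z in units of 8 degrees (1.0 is 8 degrees). A call has 1 to 20 rows; each row shifts and turns the commanded pose from where the row before left it, along the tool's axes as they then stand; what a row does not reach is not made up. A row lasts 1/8 s, in which the tool goes at most 62.5 mm and 10.7 degrees, less where a joint would pass 70% of its speed; a pose out of reach is approached as far as the arm can. A call is refused whole if a number of a shift passes 1 or a number of a turn 1, either way. A call with a gripper value outside its range is refused whole. "fingers" is the finger opening in mm, from 0 to 87, set as the call begins (left out, the last holds). The fingers move at their own pace and stop on an object; "force" is the grip in N (left out, the last holds). Time passes only in rows, so rows that do not move let the fingers close. It gives the time, the measured TCP pose, the force, the opening and the grip force at its end, in the units of the state.
- read_state(): the state, without advancing time (a new reading comes with each control period).
- viewer.camera(name): name is "scene" or "top"; returns a dict with "pixels" (420x560x3 uint8, red, green, blue), "range_z" (420x560 float32, m along the optical axis (not along the pixel's ray), 0 where there is no reading), "fx", "fy", "cx", "cy" (pixels), "k1" (the pictures are not rectified: a ray, as slopes to the right and down, at radius r is drawn at 1 + k1 r^2 times it, then the intrinsics apply), "xyz" and "orientation" of the camera in the world. Camera axes: x right, y down, z forward; pixel columns grow to the right and rows downward; lengths in m; the calibration is good to about 2 mm. A picture is of the moment at which its call begins.
- r.close_job(): hands the job in; it is judged then, once.
The state is a dict: "time": time; "joint_positions": joint angles; "joint_vel": joint speeds; "joint_torque": joint torques, N m; "ee_pos": TCP position; "eef_rot": TCP orientation; "ft_force": force on the tool from outside, world axes, zero at the start; "torque": the same for the moment, N m; "width": finger opening in m; "grip_force": force on a finger pad.
Only numpy, scipy, OpenCV 4.12 (cv2) and the standard library are available. Lean on these libraries where they do the work, as an engineer would, in place of code of your own. Each camera call takes 0.05 s, during which the arm holds its last target. There are 200 camera calls.

## Task

The balance on the bench has an empty weighing boat on its pan and both side doors of its glass draught shield left open. With the fingertips push the two side doors forward until they are fully shut, and only then press the long tare key in the middle of the front panel right down and let it come up again. Push and press only, do not grip the door handles; keep off the other keys, leave the boat where it is on the pan and the top door shut, and do not shift the things standing around.

Things in the scene. Friction and masses are not known exactly. Their poses are not given: they have to be found in the camera images.
- balance: laboratory balance, fixed, 335 deep x 200 wide x 249 mm tall, front to the robot. Origin on the bench under the pan's centre; x to its back, y to its left as the robot sees it, z up. Low front panel with keys from x = -185 to -80 mm, 44 mm high, a sloping display rising to 65 mm at the shield. Shield: front glass x = -81, side panes y = +-98.5, top z = 249 mm (top-door fin to 258)
- left_door (a joint): slide of the left glass side door of the draught shield, m: 0 = fully shut (hard stop at the front), grows to 0.11 as it slides back along the balance's +x. Runs level with about 1.5 N of friction and stays where it is left. A clear pane 162 long x 168 high x 4 mm
- left_door_handle (a point): centre of the left side door's handle: upright grey bar at the door's front edge, dark ribbed pads on its front and rear faces; 15 mm thick along the balance's x, standing 22 mm out from the pane towards the balance's +y, 100 mm tall. Point: 50 mm below the bar's top (top 240 mm above the bench), 11 mm from the pane, mid-thickness. Only low things (to 105 mm tall) stand beside the balance
- right_door (a joint): slide of the right glass side door of the draught shield, m: 0 = fully shut (hard stop at the front), grows to 0.11 as it slides back along the balance's +x. Runs level with about 1.5 N of friction and stays where it is left. A clear pane 162 long x 168 high x 4 mm
- right_door_handle (a point): centre of the right side door's handle: upright grey bar at the door's front edge, dark ribbed pads on its front and rear faces; 15 mm thick along the balance's x, standing 22 mm out from the pane towards the balance's -y, 100 mm tall. Point: 50 mm below the bar's top (top 240 mm above the bench), 11 mm from the pane, mid-thickness. Only low things (to 105 mm tall) stand beside the balance
- top_door (a joint): slide of the shield's glass top door, m: 0 = shut (as it starts), grows as it slides back
- tare_key (a joint): press of the tare key, m: 0 = up, 0.004 = fully down; springs back by itself. Begins to move at 1.4 N, fully down at 5 N
- tare_key_top (a point): centre of the top of the tare key, the long one in the middle of the front panel: 18 mm (x) x 60 mm (y), its top 6.5 mm proud of the panel; 77 mm in front of the shield's front glass
- power_key (a joint): press of the small on/off key, 18 x 20 mm, on the left of the front panel, 75 mm from the tare key's centre, m: 0 = up, 0.004 = fully down; springs back by itself. Begins to move at 1.4 N, fully down at 5 N
- menu_key (a joint): press of the small menu key, 18 x 20 mm, on the right of the front panel, 75 mm from the tare key's centre, m: 0 = up, 0.004 = fully down; springs back by itself. Begins to move at 1.4 N, fully down at 5 N
- weighing_boat: white square open weighing boat, 46 x 46 x 12 mm, loose on the balance pan inside the shield; origin under its centre
- reagent_jar: amber jar with black cap, 64 mm across, 100 tall, standing on the bench left of the balance; origin under its centre
- vial_rack: aluminium rack with black-capped vials, 70 x 110 mm, 65 tall, on the bench right of the balance; origin under its centre
- spatula: thin steel laboratory spatula, 170 mm long, 6 high, lying on the bench along the balance's right side; origin under its centre
- check_weight: steel 100 g check weight, 28 mm across, 45 tall, left of the balance's front; origin under its centre
- flask: round-bottomed glass flask standing in a cork ring, 110 mm across, 150 tall, well left of the balance; origin under its centre
- tape_roll: roll of packing tape, 100 mm across, 48 tall, lying right of the balance's front; origin under its centre
- wash_bottle: white wash bottle with a bent spout, 70 mm across, 200 tall, further left; origin under its centre

How it is judged:
On the way, in this order (a step that is already met when the one before it is completed fails the run):
1. both side doors are pushed fully shut (within 3 mm), the top door still shut (value of joint each of left_door, right_door, top_door below 0.003 m), for 0.1 s.
2. with the doors shut, the tare key is pressed down (more than 2.5 mm of its 4 mm) (all of step 1 and value of joint tare_key above 0.0025 m), for 0.05 s.
At the end, for the whole second after the job is handed in: Left, right and top doors of the draught shield shut to within 3 mm, the tare key up again, the weighing boat at rest on the pan within 6 mm of where it began, the other loose things within 20 mm of where they began (all of step 1 and value of joint tare_key below 0.001 m and distance of weighing_boat from where it was at the start of the episode below 0.006 m and linear speed of weighing_boat below 0.02 m/s and distance of each of reagent_jar, vial_rack, spatula, check_weight, flask, tape_roll, wash_bottle from where it was at the start of the episode below 0.02 m); the robot touches nothing.
It fails at once if the tare key is pressed (over 2 mm) while a door of the shield stands open by more than 5 mm (value of joint tare_key above 0.002 m and value of joint any of left_door, right_door, top_door above 0.005 m).
It fails at once if the on/off or menu key is pressed (over 2 mm) (value of joint any of power_key, menu_key above 0.002 m).
It fails at once if a door handle is gripped between the fingers (its front and rear pads pressed together) ((contact force between the fingers and left_door_c2 above 1 N and contact force between the fingers and left_door_c3 above 1 N) or (contact force between the fingers and right_door_c2 above 1 N and contact force between the fingers and right_door_c3 above 1 N)).
It fails at once if the weighing boat is lifted or shifted more than 6 mm (distance of weighing_boat from where it was at the start of the episode above 0.006 m).
It fails at once if one of the other loose things is lifted, carried or knocked more than 20 mm away (distance of any of reagent_jar, vial_rack, spatula, check_weight, flask, tape_roll, wash_bottle from where it was at the start of the episode above 0.02 m).
It also fails if it takes over 51 s, if anything falls off the work surface, if the arm or the gripper's body presses on something with over 40 N, if the wrist force passes 120 N, or if a joint passes its speed limit or range.

## Working session

There is one attempt and no reset: what is moved stays moved. The work goes in short steps, Python scripts to look and compute and a tool call to move; the robot and the scene stay as the last step left them, time stands still between calls to the robot, and variables do not carry over. Pictures are saved under pics/ and viewed, at most 10 in all, crops included, and the job is handed in when it is done.

Besides the shell and the picture viewer there is one more tool, called after "Emit:" as a command line: name --pt "numbers of a row" for each row, then --argument value for the rest. carry_out: Moves the arm, as the interface text tells. Its arguments: {"type":"object","properties":{"moves":{"type":"array","items":{"type":"array","items":{"type":"number"}}},"fingers":{"type":"number"},"force":{"type":"number"}},"required":["moves"]}

```bash
mkdir -p pics; cat > h.py <<'E'
import numpy as np,cv2
from scipy.spatial.transform import Rotation as R
from bench import read_state,viewer,r
def cam(n):
    c=viewer.camera(n); c['R']=R.from_quat(c['orientation']).as_matrix(); c['t']=np.array(c['xyz']); return c
def ray(c,u,v):
    p=np.array([[[u,v]]],float)
    K=np.array([[c['fx'],0,c['cx']],[0,c['fy'],c['cy']],[0,0,1]])
    q=cv2.undistortPoints(p,K,np.array([c['k1'],0,0,0,0.]))[0,0]
    return np.array([q[0],q[1],1.])
def pt(c,u,v): return c['t']+c['R']@(ray(c,u,v)*c['range_z'][int(v),int(u)])
def onz(c,u,v,z):
    d=c['R']@ray(c,u,v); return c['t']+d*(z-c['t'][2])/d[2]
E
python3 - <<'E'
from h import *
import pickle
for n in('scene','top'):
    c=cam(n); pickle.dump(c,open(n+'.pkl','wb')); print(n,c['t'],c['R'].round(3).tolist(),c['fx'],c['k1'])
    cv2.imwrite(f'pics/{n}0.png',cv2.resize(c['pixels'][:,:,::-1],(784,588),interpolation=cv2.INTER_CUBIC))
s=read_state(); print(s['ee_pos'],s['eef_rot'],s['time'],r.finger_overhang)
print(R.from_quat(s['eef_rot']).as_matrix().round(3))
E
```

```text
scene [ 0.27698163 -0.22944906  1.16970556] [[0.741, -0.637, 0.214], [-0.672, -0.698, 0.247], [-0.008, -0.327, -0.945]] 439.2711862570007 0.038097286632335324
top [0.28525839 0.04119728 1.38942447] [[0.01, -0.982, 0.188], [-1.0, -0.007, 0.014], [-0.012, -0.188, -0.982]] 502.6897112106986 -0.15762195584782546
[ 0.18746315 -0.59590011  0.23584415] [ 9.88409173e-01  1.51812173e-01 -1.20997345e-04 -5.97207961e-04] 0.1 0.014
[[ 0.954  0.3   -0.   ]
 [ 0.3   -0.954  0.001]
 [-0.    -0.001 -1.   ]]
```

View pics/scene0.png

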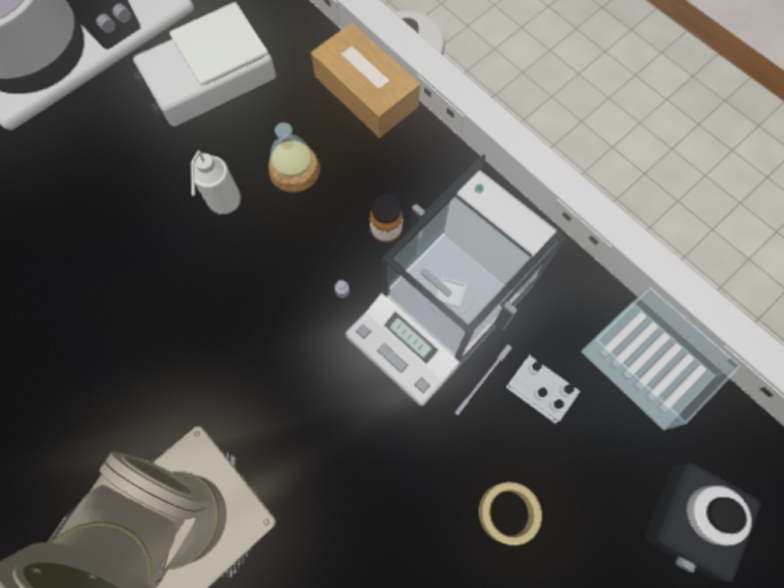

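View pics/top0.png

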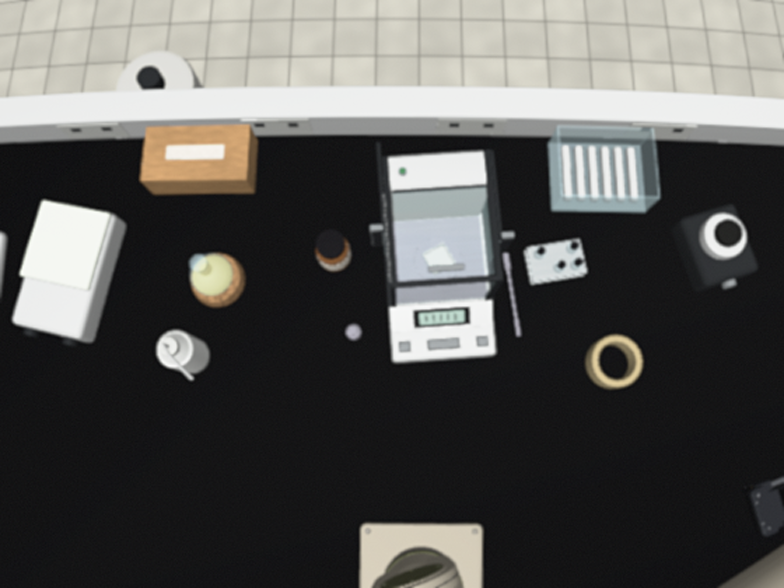

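The scene view shows the balance, with the tare key at about (392,357). In the top view (784 px wide) the tare key is at (443,344), with power at (404,347) and menu at (482,341). The left handle is at (376,235) and the right handle at (507,236). The jar is at (332,250), the rack at (556,262) and the spatula at (513,295).

```bash
python3 - <<'E'
from h import *
import pickle
c=pickle.load(open('top.pkl','rb'))
hsv=cv2.cvtColor(c['pixels'],cv2.COLOR_RGB2HSV)
g=((hsv[...,2]>70)&(hsv[...,2]<185)&(hsv[...,1]<60)).astype(np.uint8)
k={}
for n,(u,v) in dict(power=(404,347),tare=(443,344),menu=(482,341)).items():
    u/=1.4;v/=1.4
    w=18 if n=='tare' else 8
    m=np.zeros_like(g); y0=int(v-8);m[y0:y0+17,int(u-w):int(u+w)+1]=1
    nn,l,st,ce=cv2.connectedComponentsWithStats(g*m)
    i=1+np.argmax(st[1:,4]); k[n]=onz(c,*ce[i],0.0505); print(n,ce[i],st[i],k[n].round(4), pt(c,*ce[i]).round(4))
d=k['power']-k['menu']; yaw=np.arctan2(-d[0],d[1]); print('yaw deg',np.degrees(yaw),np.linalg.norm(d[:2]))
B=np.array([[np.cos(yaw),-np.sin(yaw)],[np.sin(yaw),np.cos(yaw)]])
t=np.mean([k[n] for n in k],0)[:2]; o=t-B@[-.158,0]; print('tare',t,'origin',o)
np.savez('bal.npz',B=B,o=o,t=t)
# handles: project points within height band from depth of both cameras
for n in('top','scene'):
    c=pickle.load(open(n+'.pkl','rb'))
    P=[];
    for v in range(60,300):
        for u in range(200,420):
            z=c['range_z'][v,u]
            if z>0: P.append(np.r_[pt(c,u,v)])
    P=np.array(P); L=np.c_[(P[:,:2]-o)@B,P[:,2]]
    for s in(1,-1):
        q=L[(L[:,1]*s>.1025)&(L[:,1]*s<.135)&(L[:,2]>.15)&(L[:,2]<.255)&(abs(L[:,0])<.2)]
        print(n,s,len(q), q.min(0).round(3) if len(q) else'',q.max(0).round(3) if len(q) else '',np.median(q,0).round(3) if len(q) else '')
        q=L[(L[:,1]*s>.1025)&(L[:,1]*s<.25)&(L[:,2]>.02)&(L[:,2]<.15)&(abs(L[:,0])<.2)]
        if len(q): print('  low',len(q),q.min(0).round(3),q.max(0).round(3))
    cv2.imwrite(f'pics/{n}_crop.png',cv2.resize(c['pixels'][90:270,210:420,::-1],None,fx=3.3,fy=3.3,interpolation=cv2.INTER_CUBIC))
E
```

```text
power [288.56363636 246.94545455] [285 244   8   7  55] [0.4547 0.034  0.0505] [0.4546 0.034  0.0514]
tare [316.30434783 245.13043478] [305 241  23   9 161] [ 0.4602 -0.0404  0.0505] [ 0.4607 -0.0406  0.047 ]
menu [344.         243.05454545] [340 240   9   7  55] [ 0.4663 -0.1149  0.0505] [ 0.4659 -0.1146  0.0537]
yaw deg 4.435288081539609 0.14940533229229902
tare [ 0.46040989 -0.0404327 ] origin [ 0.61793673 -0.02821408]
top 1 112 [0.015 0.103 0.15 ] [0.033 0.12  0.244] [0.018 0.111 0.22 ]
  low 638 [-0.132  0.103  0.02 ] [0.069 0.234 0.15 ]
top -1 105 [-0.012 -0.121  0.154] [ 0.101 -0.103  0.248] [-0.01  -0.112  0.23 ]
  low 576 [-0.044 -0.25   0.024] [ 0.113 -0.111  0.148]
scene 1 87 [0.014 0.103 0.165] [0.158 0.12  0.242] [0.016 0.112 0.231]
  low 679 [-0.135  0.157  0.02 ] [0.066 0.228 0.106]
scene -1 167 [-0.015 -0.122  0.151] [ 0.002 -0.103  0.242] [-0.013 -0.113  0.213]
  low 676 [-0.047 -0.25   0.025] [ 0.029 -0.104  0.15 ]
```

View pics/top_crop.png

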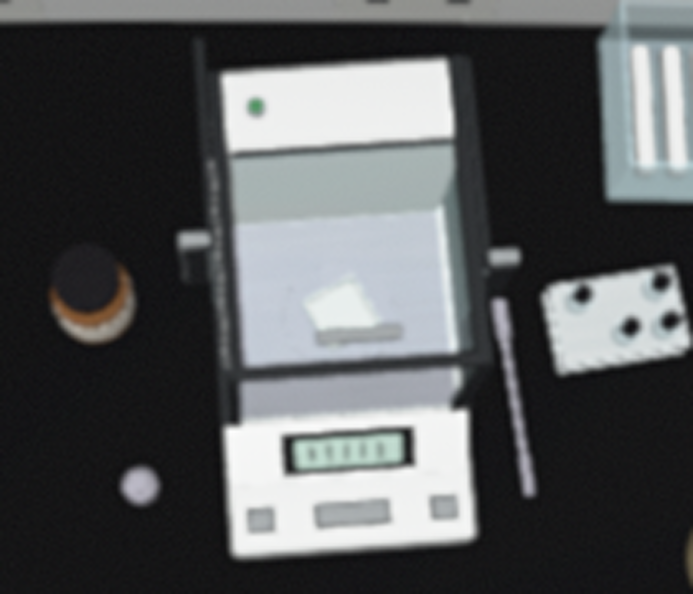

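The picture confirms the top view: left handle at crop pixel (193,240), right handle at (504,257), spatula along the right side at (515,400), and both side doors open. First move: close the fingers, rise, square the tool to the balance and go behind the right handle.

Emit:
carry_out --pt "0 0 -0.8 0 0 0.81" --pt "0 0 -0.8 0 0 0.81" --pt "0.85 -0.69 0 0 0 0" --pt "0.85 -0.69 0 0 0 0" --pt "0.85 -0.69 0 0 0 0" --pt "0.85 -0.69 0 0 0 0" --pt "0.85 -0.69 0 0 0 0" --pt "0.85 -0.69 0 0 0 0" --pt "0.85 -0.69 0 0 0 0" --pt "0.85 -0.69 0 0 0 0" --pt "0.85 -0.69 0 0 0 0" --pt "0.85 -0.69 0 0 0 0" --pt "0.85 -0.69 0 0 0 0" --pt "0.85 -0.69 0 0 0 0" --pt "0.8 -0.6 0 0 0 0" --pt "0.6 -0.4 0 0 0 0" --pt "0 0 0 0 0 0" --pt "0 0 0 0 0 0" --fingers 0 --force 20

```text
time: 2.35
ee_pos: [0.6205, -0.1905, 0.3002]
eef_rot: [0.999, 0.039, -0.0, 0.0]
ft_force: [0.8, 0.1, 0.6]
width: 0.0004
grip_force: 0.0
```

```bash
cat > st.py <<'E'
from h import *
b=np.load('bal.npz'); s=read_state(); p=np.array(s['ee_pos'])
M=R.from_quat(s['eef_rot']).as_matrix(); Bz=np.eye(3);Bz[:2,:2]=b['B']
print(s['time'],'bal xy',((p[:2]-b['o'])@b['B']).round(4),'z',p[2].round(4),'F',np.round(Bz.T@s['ft_force'],2),'w',s['width'],'axes in bal',(Bz.T@M).round(3).tolist())
E
python3 st.py
```

```text
2.35 bal xy [-0.01  -0.162] z 0.3002 F [0.77 0.02 0.62] w 0.000440161284800151 axes in bal [[1.0, 0.0, -0.001], [0.0, -1.0, -0.0], [-0.001, 0.0, -1.0]]
```

Emit:
carry_out --pt "0.6 -0.5 0 0 0 0" --pt "0.53 -0.53 0 0 0 0" --pt "0 0 0 0 0 0" --pt "0 0 0.5 0 0 0" --pt "0 0 0.5 0 0 0" --pt "0 0 0.5 0 0 0" --pt "0 0 0.35 0 0 0" --pt "0 0 0 0 0 0" --pt "0 0 0 0 0 0"

```text
time: 3.48
ee_pos: [0.663, -0.1455, 0.2276]
eef_rot: [0.999, 0.039, 0.001, 0.0]
ft_force: [0.0, -0.6, 0.7]
width: 0.0006
grip_force: 0.0
```

```bash
python3 st.py; python3 - <<'E'
from h import *
c=cam('scene'); cv2.imwrite('pics/s1.png',cv2.resize(c['pixels'][110:290,240:450,::-1],None,fx=3.3,fy=3.3,interpolation=cv2.INTER_CUBIC))
E
```

```text
3.475 bal xy [ 0.0359 -0.1205] z 0.2276 F [ 0.   -0.58  0.7 ] w 0.0005580651461266691 axes in bal [[1.0, 0.001, 0.001], [0.001, -1.0, -0.001], [0.001, 0.001, -1.0]]
```

View pics/s1.png

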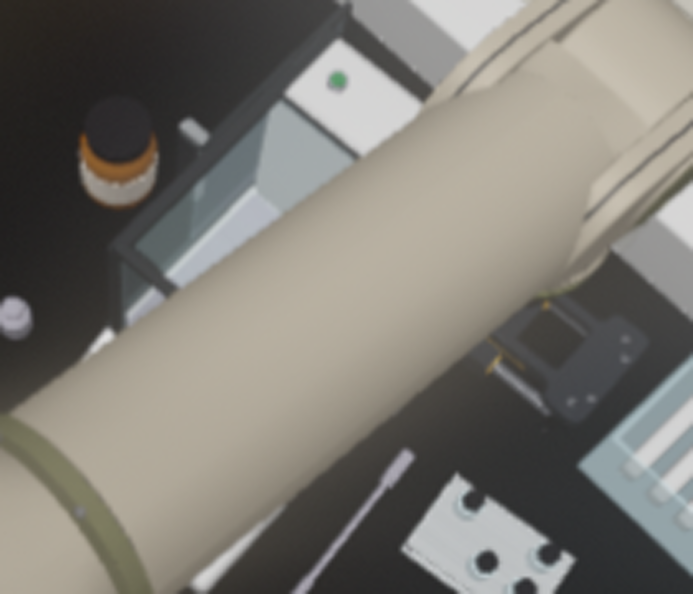

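The arm hides the right handle, though the jar and left handle are undisturbed. I'll push forward and go by the measured force.

Emit:
carry_out --pt "-0.3 0 0 0 0 0" --pt "-0.3 0 0 0 0 0" --pt "-0.3 0 0 0 0 0" --pt "-0.3 0 0 0 0 0" --pt "0 0 0 0 0 0" --pt "0 0 0 0 0 0"

```text
time: 4.28
ee_pos: [0.6149, -0.149, 0.2266]
eef_rot: [0.999, 0.039, -0.0, 0.0]
ft_force: [-0.3, 0.4, -0.6]
width: 0.0003
grip_force: 0.0
```

```bash
python3 st.py
```

```text
4.275 bal xy [-0.0124 -0.1202] z 0.2266 F [-0.27  0.39 -0.62] w 0.00033233308752463796 axes in bal [[1.0, 0.001, -0.0], [0.001, -1.0, -0.0], [-0.0, 0.0, -1.0]]
```

Emit:
carry_out --pt "-0.25 0 0 0 0 0" --pt "-0.25 0 0 0 0 0" --pt "-0.2 0 0 0 0 0"

```text
time: 4.65
ee_pos: [0.5863, -0.151, 0.2265]
eef_rot: [0.999, 0.039, -0.0, -0.0]
ft_force: [2.1, 1.5, -1.4]
width: 0.0004
grip_force: 0.9
```

Emit:
carry_out --pt "-0.2 0 0 0 0 0"

```text
time: 4.78
ee_pos: [0.5785, -0.1516, 0.2266]
eef_rot: [0.999, 0.039, 0.0, -0.0]
ft_force: [2.1, 0.6, -1.0]
width: 0.0001
grip_force: 0.9
```

Emit:
carry_out --pt "-0.1 0 0 0 0 0"

```text
time: 4.9
ee_pos: [0.575, -0.152, 0.2268]
eef_rot: [0.999, 0.039, 0.001, 0.0]
ft_force: [15.1, 0.9, -6.3]
width: 0.0001
grip_force: 7.6
```

Emit:
carry_out --pt "-0.1 0 0 0 0 0"

```text
time: 5.03
ee_pos: [0.5746, -0.152, 0.2271]
eef_rot: [0.999, 0.04, 0.005, 0.0]
ft_force: [32.3, -0.2, -16.5]
width: 0.0004
grip_force: 15.9
```

```bash
python3 st.py
```

```text
5.025 bal xy [-0.0528 -0.12  ] z 0.2271 F [ 32.16  -2.74 -16.49] w 0.00042008727634315835 axes in bal [[1.0, 0.002, 0.009], [0.002, -1.0, -0.001], [0.009, 0.001, -1.0]]
```

The hard stop came at the expected place (32 N, finger centre x = -53 mm), so the right door is shut. Next I back off, rise and cross to behind the left handle.

Emit:
carry_out --pt "0.3 0 0 0 0 0" --pt "0.3 0 0 0 0 0" --pt "0 0 -0.6 0 0 0" --pt "0 0 -0.7 0 0 0" --pt "0 0 -0.6 0 0 0" --pt "0.3 -0.7 0 0 0 0" --pt "0.3 -0.7 0 0 0 0" --pt "0.3 -0.7 0 0 0 0" --pt "0.3 -0.7 0 0 0 0" --pt "0.3 -0.7 0 0 0 0" --pt "0.3 -0.7 0 0 0 0" --pt "0.3 -0.7 0 0 0 0" --pt "0.3 -0.7 0 0 0 0" --pt "0.1 -0.43 0 0 0 0" --pt "0 0 0 0 0 0" --pt "0 0 0 0 0 0"

```text
time: 7.02
ee_pos: [0.6759, 0.0963, 0.3026]
eef_rot: [0.999, 0.039, 0.0, 0.001]
ft_force: [0.5, -0.4, 0.9]
width: 0.0002
grip_force: 0.0
```

```bash
python3 st.py; python3 - <<'E'
from h import *
c=cam('scene'); cv2.imwrite('pics/s2.png',cv2.resize(c['pixels'][110:290,240:450,::-1],None,fx=3.3,fy=3.3,interpolation=cv2.INTER_CUBIC))
E
```

```text
7.025 bal xy [0.0674 0.1197] z 0.3026 F [ 0.51 -0.39  0.87] w 0.00020668795489737498 axes in bal [[1.0, -0.0, 0.0], [-0.0, -1.0, -0.001], [0.0, 0.001, -1.0]]
```

View pics/s2.png

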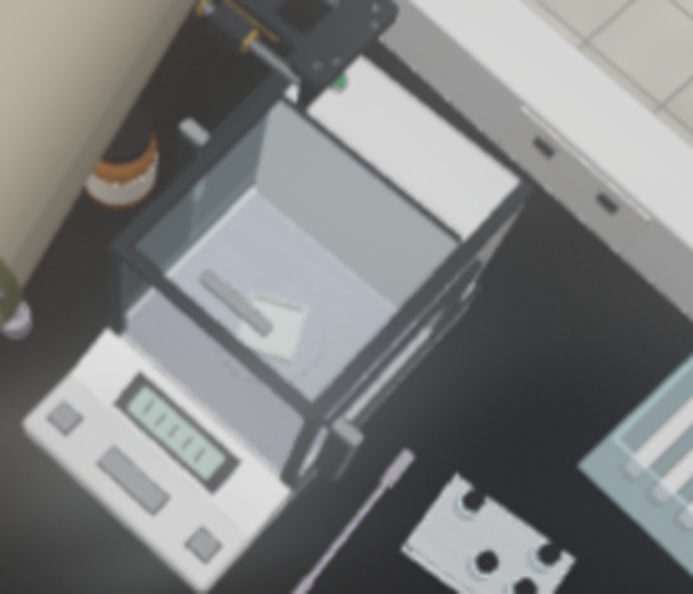

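The right handle is now at the front, at (345,435). The fingers stand behind the left handle at (193,130). Now I lower and push the left door.

Emit:
carry_out --pt "0 0 0.5 0 0 0" --pt "0 0 0.5 0 0 0" --pt "0 0 0.5 0 0 0" --pt "0 0 0.4 0 0 0" --pt "0 0 0 0 0 0" --pt "-0.3 0 0 0 0 0" --pt "-0.3 0 0 0 0 0" --pt "-0.3 0 0 0 0 0" --pt "-0.3 0 0 0 0 0" --pt "-0.3 0 0 0 0 0" --pt "-0.3 0 0 0 0 0"

```text
time: 8.45
ee_pos: [0.6033, 0.0922, 0.2268]
eef_rot: [0.999, 0.039, 0.0, 0.0]
ft_force: [2.0, -0.4, 2.0]
width: 0.0002
grip_force: 1.0
```

Emit:
carry_out --pt "-0.25 0 0 0 0 0" --pt "-0.25 0 0 0 0 0" --pt "-0.25 0 0 0 0 0"

```text
time: 8.82
ee_pos: [0.5735, 0.0898, 0.2265]
eef_rot: [0.999, 0.039, 0.0, 0.0]
ft_force: [2.4, 0.9, 1.5]
width: 0.0006
grip_force: 1.0
```

```bash
python3 st.py
```

```text
8.825 bal xy [-0.0352  0.1211] z 0.2265 F [2.47 0.67 1.53] w 0.000560108180025146 axes in bal [[1.0, 0.001, 0.0], [0.001, -1.0, -0.0], [0.0, 0.0, -1.0]]
```

Pushing well (about 2 N). Stop expected at x = -53 mm, 18 mm further.

Emit:
carry_out --pt "-0.2 0 0 0 0 0" --pt "-0.15 0 0 0 0 0"

```text
time: 9.07
ee_pos: [0.5596, 0.0888, 0.2265]
eef_rot: [0.999, 0.039, -0.0, 0.0]
ft_force: [2.4, 0.2, 1.8]
width: 0.0004
grip_force: 0.9
```

Emit:
carry_out --pt "-0.1 0 0 0 0 0"

```text
time: 9.2
ee_pos: [0.5563, 0.0885, 0.2266]
eef_rot: [0.999, 0.039, 0.001, -0.0]
ft_force: [16.5, 1.4, -5.1]
width: 0.0004
grip_force: 8.3
```

Emit:
carry_out --pt "-0.06 0 0 0 0 0"

```text
time: 9.32
ee_pos: [0.5562, 0.0885, 0.2268]
eef_rot: [0.999, 0.039, 0.003, -0.001]
ft_force: [24.0, 3.6, -10.2]
width: 0.0005
grip_force: 11.3
```

```bash
python3 st.py
```

```text
9.325 bal xy [-0.0526  0.1211] z 0.2268 F [ 24.21   1.77 -10.22] w 0.00048043583350298167 axes in bal [[1.0, 0.001, 0.006], [0.001, -1.0, 0.001], [0.006, -0.001, -1.0]]
```

Left door is on its stop too. Back off, rise, and move above the tare key.

Emit:
carry_out --pt "0.3 0 0 0 0 0" --pt "0.3 0 0 0 0 0" --pt "0 0 -0.6 0 0 0" --pt "0 0 -0.7 0 0 0" --pt "0 0 -0.6 0 0 0" --pt "-0.6 0.6 0 0 0 0" --pt "-0.7 0.7 0 0 0 0" --pt "-0.7 0.7 0 0 0 0" --pt "-0.7 0.6 0 0 0 0" --pt "-0.5 0.43 0 0 0 0" --pt "0 0 0 0 0 0" --pt "0 0 0.7 0 0 0" --pt "0 0 0.7 0 0 0" --pt "0 0 0.7 0 0 0" --pt "0 0 0.7 0 0 0" --pt "0 0 0.7 0 0 0" --pt "0 0 0.5 0 0 0" --pt "0 0 0 0 0 0" --pt "0 0 0 0 0 0"

```text
time: 11.7
ee_pos: [0.4604, -0.0402, 0.1433]
eef_rot: [0.999, 0.04, 0.0, -0.0]
ft_force: [0.4, -0.7, 0.4]
width: 0.0006
grip_force: 0.0
```

```bash
python3 st.py; python3 - <<'E'
from h import *
for n in('top','scene'):
    c=cam(n); o=(90,210) if n=='top' else (110,240)
    a=c['pixels'][o[0]:o[0]+180,o[1]:o[1]+200,::-1]
    out=a if n=='top' else np.hstack([out,a])
cv2.imwrite('pics/s3.png',cv2.resize(out,None,fx=2,fy=2,interpolation=cv2.INTER_CUBIC))
E
```

```text
11.7 bal xy [-0.158   0.0002] z 0.1433 F [ 0.34 -0.73  0.35] w 0.0005702314370583624 axes in bal [[1.0, 0.002, 0.001], [0.002, -1.0, 0.0], [0.001, -0.0, -1.0]]
```

View pics/s3.png

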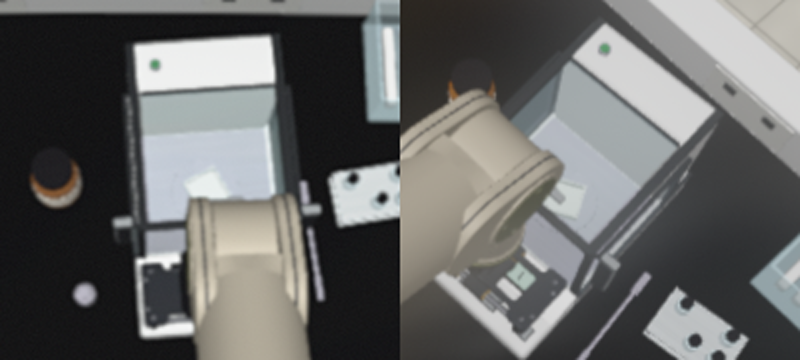

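Both handles now sit at the front: (123,222) and (310,210) in the left half. The wrist overhangs the shield front, so I check its clearance before lowering.

```bash
python3 - <<'E'
from h import *
b=np.load('bal.npz')
for n in('top','scene'):
    c=cam(n); P=np.array([pt(c,u,v) for v in range(90,300) for u in range(200,420) if c['range_z'][v,u]>0])
    L=np.c_[(P[:,:2]-b['o'])@b['B'],P[:,2]]
    for x in np.arange(-.2,0.03,.015):
        q=L[(abs(L[:,0]-x)<.0075)&(abs(L[:,1])<.1)&(L[:,2]>.262)]
        if len(q): print(n,x.round(3),len(q),'y',q[:,1].min().round(3),q[:,1].max().round(3),'z',q[:,2].min().round(3),q[:,2].max().round(3))
E
```

```text
top -0.2 488 y -0.045 0.05 z 0.293 0.561
top -0.185 496 y -0.046 0.05 z 0.291 0.554
top -0.17 457 y -0.046 0.05 z 0.263 0.547
top -0.155 474 y -0.047 0.049 z 0.282 0.541
top -0.14 447 y -0.049 0.049 z 0.265 0.533
top -0.125 363 y -0.047 0.049 z 0.289 0.527
top -0.11 71 y -0.048 0.045 z 0.472 0.513
scene -0.2 667 y -0.049 0.049 z 0.289 0.558
scene -0.185 705 y -0.05 0.049 z 0.295 0.551
scene -0.17 618 y -0.05 0.049 z 0.302 0.543
scene -0.155 644 y -0.051 0.048 z 0.33 0.538
scene -0.14 535 y -0.051 0.046 z 0.331 0.531
scene -0.125 350 y -0.052 0.046 z 0.454 0.524
scene -0.11 41 y -0.049 0.044 z 0.46 0.509
```

The wrist reaches only x = -0.11 m, so it clears the glass at -0.081. Lowering now, then pressing gently.

Emit:
carry_out --pt "0 0 0.5 0 0 0" --pt "0 0 0.5 0 0 0" --pt "0 0 0.5 0 0 0" --pt "0 0 0.3 0 0 0" --pt "0 0 0 0 0 0" --pt "0 0 0 0 0 0"

```text
time: 12.65
ee_pos: [0.4601, -0.0408, 0.0713]
eef_rot: [0.999, 0.039, 0.001, 0.0]
ft_force: [0.3, 0.1, 0.7]
width: 0.0007
grip_force: 0.0
```

Emit:
carry_out --pt "0 0 0.1 0 0 0" --pt "0 0 0 0 0 0"

```text
time: 12.9
ee_pos: [0.4596, -0.0408, 0.0666]
eef_rot: [0.999, 0.039, 0.0, 0.0]
ft_force: [-0.7, -0.3, -0.3]
width: 0.0004
grip_force: 0.0
```

Emit:
carry_out --pt "0 0 0.08 0 0 0" --pt "0 0 0 0 0 0"

```text
time: 13.15
ee_pos: [0.4599, -0.0408, 0.0635]
eef_rot: [0.999, 0.039, 0.0, 0.0]
ft_force: [0.3, -0.4, 2.3]
width: 0.0005
grip_force: 1.3
```

Emit:
carry_out --pt "0 0 0.05 0 0 0" --pt "0 0 0 0 0 0"

```text
time: 13.4
ee_pos: [0.4599, -0.0408, 0.0615]
eef_rot: [0.999, 0.039, 0.0, 0.0]
ft_force: [0.8, -0.2, 4.9]
width: 0.0003
grip_force: 2.1
```

Key is in contact and moving (4.9 N). A little further to bottom it, hold, then lift clear.

Emit:
carry_out --pt "0 0 0.06 0 0 0" --pt "0 0 0.02 0 0 0" --pt "0 0 0 0 0 0"

```text
time: 13.78
ee_pos: [0.4601, -0.0407, 0.0603]
eef_rot: [0.999, 0.039, 0.0, 0.001]
ft_force: [-12.3, 1.2, 34.8]
width: 0.0005
grip_force: 17.7
```

Emit:
carry_out --pt "0 0 -0.3 0 0 0" --pt "0 0 -0.6 0 0 0" --pt "0 0 -0.8 0 0 0" --pt "0 0 -0.8 0 0 0" --pt "0 0 -0.8 0 0 0" --pt "0 0 -0.8 0 0 0" --pt "0 0.7 -0.6 0 0 0" --pt "0 0.9 0 0 0 0" --pt "0 0.9 0 0 0 0" --pt "0 0.9 0 0 0 0" --pt "0 0.9 0 0 0 0" --pt "0 0.5 0 0 0 0" --pt "0 0 0 0 0 0" --pt "0 0 0 0 0 0"

```text
time: 15.52
ee_pos: [0.4749, -0.2305, 0.2461]
eef_rot: [0.999, 0.04, -0.0, -0.0]
ft_force: [0.1, 1.4, -0.4]
width: 0.0003
grip_force: 0.0
```

```bash
python3 st.py; python3 - <<'E'
from h import *
c=cam('top'); cv2.imwrite('pics/end.png',cv2.resize(c['pixels'][90:270,210:420,::-1],None,fx=3.3,fy=3.3,interpolation=cv2.INTER_CUBIC))
E
```

```text
15.525 bal xy [-0.1582 -0.1906] z 0.2461 F [ 0.24  1.38 -0.35] w 0.00026125954051811563 axes in bal [[1.0, 0.003, -0.0], [0.003, -1.0, 0.001], [-0.0, -0.001, -1.0]]
```

View pics/end.png

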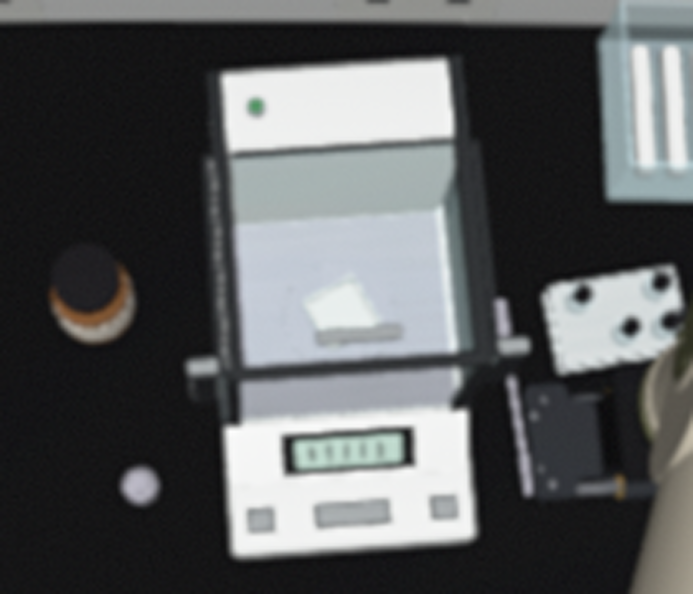

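Both handles are at the front, at (203,368) and (514,346), on a line parallel to the key row. The boat and the other things in view have not moved, and the arm is clear. Handing in.

```bash
python3 -c "
from bench import r
print(r.close_job())"
```

```text
the job is handed in; nothing more can be done
None
```

I pushed both side doors to their front stops, then pressed the tare key fully down and let it up; the boat and nearby things look unmoved, and the job is handed in (the verdict was not shown).

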